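# Push the slide mailer into the empty spring-clip slot of the transport rack

## Task

Take the white slide mailer that stands upright in the small single stand to the transport rack, and push it straight down into the one empty spring-clip slot until it is fully home on the slot's floor. Let go and leave it standing upright and square in the slot.

Things in the scene. Friction and masses are not known exactly. Their poses are not given: they have to be found in the camera images.
- mailer_centre (a point): Centre of the white plastic slide mailer, a flat panel standing on its short end: 86 mm tall (own y axis, up at the start), 36 mm wide (x), 9 mm thick (z), 30 to 60 g. It stands loosely in the stand, its foot 6 mm above the table. Grip it across its thickness about 20 mm above this point: lower down, the fingertips would meet the clips when it is home.
- stand: Small fixed grey stand, 56 x 58 mm, with a single plain slot, right half of the table. Origin: centre of its underside, on the table; z up, x across the mailer's thickness. Its walls end 26 mm above the table, so the upper 66 mm of the mailer are free. The tall microscope stands between it and the rack: draw the arm back towards the base, to about 0.3 m, before crossing.
- empty_slot (a point): Centre of the floor of the empty slot, 16 mm above the table; z up, x along the seated mailer's thickness, y along its width (either face first). Two steel spring leaves 30 mm wide face each other across x: lips about 18 mm apart and 35 mm above this floor, narrowing to 5 mm at 19 mm. They give way at 5 to 20 N, then centre and hold it. Seated, its centre is 43 mm above this point.
- rack: Transport rack: fixed low grey board, 74 mm (x) by 232 mm (y), top 12 mm above the table, left half of the table. Origin: centre of its underside, z up. Three equal slots in a row along y, 70 mm apart; two, in varying places, already hold white mailers 86 mm tall. Low cheeks 56 mm apart end each slot along y.
Things that resemble listed ones, but are neither listed nor needed, are in the scene too. What is shaped like the part that bears mailer_centre but green or orange is not meant.

How it is judged:
By the outcome, as a careful person would: the job done as asked, in the order asked, and still so for the second after the job is handed in, with the robot touching nothing.
It also fails if it takes over 40 s, if anything falls off the work surface, if the arm or the gripper's body presses on something with over 40 N, if the wrist force passes 120 N, or if a joint passes its speed limit or range.

## Robot

A 6-joint arm with a two-finger parallel gripper is mounted at the origin on a cart in front of the work surface, level with it; the furniture and walls round the work are solid. World frame = base frame: x ahead of the robot, y to its left, z up, the work surface at z = 0. Lengths are in mm, angles in rad, forces in N, time in s.
With the tool pointing down it reaches from about 275 to 750 mm from the base axis. Payload 10.2 kg.
Tool frame: the origin (TCP) lies at the very end of the fingers, on their centre line; the grasp point (between the pads) lies 19 mm behind it; z points along the fingers, y is the line along which they close (so a half turn about z gives the same grasp; the last joint's range is limited). The gripper opens to 85 mm and grips with 20 to 120 N. Pads are 22 mm wide; open, the fingers measure 114 mm over their backs; the gripper's body (76 mm by 85 mm) begins 54 mm behind the grasp point. The pads swing forward as they close: fully open they stand 13 mm farther back than shut.
Start: joints at [0.983, 0.313, 1.498, -0, 1.331, -0.223], TCP at [187.313, 490.454, 231.294] pointing down, gripper open.
Joint ranges: [-2.94, 2.94], [-0.97, 2.17], [0.19, 2.56], [-1.23, 4.37], [0.02, 3.11], [-2.88, 2.88]. Speed limits (rad/s): [2.39, 2.39, 3.01, 3.14, 3.14, 3.14].

## Interface

Orientations are given as a unit quaternion [w, x, y, z].
In Python, from rig import ctrl gives the robot as it stands.
- The arm moves only by the shell command python3 -m inch 'ROWS' [OPENING] [FORCE]. ROWS is text: rows parted by semicolons, each of 6 numbers parted by spaces: the shift along the tool's x, y, z in mm, then the turn, a rotation vector about the tool's x, y, z in units of 6 degrees (1.0 is 6 degrees). A call has exactly 10 rows; each row shifts and turns the commanded pose from where the row before left it, along the tool's axes as they then stand; what a row does not reach is not made up. A row lasts 1/12 s, in which the tool goes at most 41.7 mm and 7.16 degrees, less where a joint would pass 70% of its speed; a pose out of reach is approached as far as the arm can. A call with a gripper value outside its range is refused whole. OPENING is the opening, from 0 (shut) to 1 (fully open), set as the call begins (- or left out, the last holds). The fingers move at their own pace and stop on an object; FORCE is the grip in N (left out, the last holds). Time passes only in rows, so rows that do not move let the fingers close, or fill a call up. It gives the time, the measured TCP pose, the force, the opening and the grip force at its end, in the units of the state.
- ctrl.sense(): the state, without advancing time (a new reading comes with each control period).
- ctrl.capture(name): name is "side" or "top"; returns a dict with "image" (400x640x3 uint8, red, green, blue), "intrinsics" (3x3 intrinsics, pixels), "D" ([k1, k2, p1, p2, k3] as OpenCV has them; the pictures are not rectified), "rvec" (rotation vector, rad) and "tvec" (3), from world to camera coordinates, as OpenCV has them. Camera axes: x right, y down, z forward; pixel columns grow to the right and rows downward; lengths in mm; the calibration is good to about 2 mm. A picture is of the moment at which its call begins. There is no depth.
- ctrl.finish_job(): hands the job in; it is judged then, once.
The state is a dict: "time_s": time; "joints": joint angles; "dq": joint speeds; "tau": joint torques, N m; "eef_pos": TCP position; "ee_rot": TCP orientation; "force": force on the tool from outside, world axes, zero at the start; "wrist_torque": the same for the moment, N m; "grip_width": opening from 0.0 (shut) to 1.0 (fully open); "grip_force": force on a finger pad.
Only numpy, scipy, OpenCV 4.12 (cv2) and the standard library are available. Lean on these libraries where they do the work, as an engineer would, in place of code of your own. Each camera call takes 0.05 s, during which the arm holds its last target. There are 200 camera calls.

## Working session

There is one attempt and no reset: what is moved stays moved. The work goes in short steps, Python scripts to look and compute and a shell command to move; the robot and the scene stay as the last step left them, time stands still between calls to the robot, and variables do not carry over. Pictures are saved under pics/ and viewed, at most 10 in all, crops included, and the job is handed in when it is done.

```bash
mkdir -p pics; ls; cat > h.py <<'E'
import numpy as np, cv2, pickle
from rig import ctrl
def snap(name,tag):
    d=ctrl.capture(name); pickle.dump(d,open(f'pics/{tag}.pkl','wb')); cv2.imwrite(f'pics/{tag}.png',d['image'][:,:,::-1]); return d
def load(tag): return pickle.load(open(f'pics/{tag}.pkl','rb'))
def ray(d,uv):
    K=np.array(d['intrinsics'],float);D=np.array(d['D'],float)
    p=cv2.undistortPoints(np.array(uv,float).reshape(-1,1,2),K,D).reshape(-1,2)
    R=cv2.Rodrigues(np.array(d['rvec'],float))[0];t=np.array(d['tvec'],float).ravel()
    return -R.T@t,np.c_[p,np.ones(len(p))]@R
def onz(d,uv,z):
    c,r=ray(d,uv); return c+r*((z-c[2])/r[:,2])[:,None]
def proj(d,P):
    return cv2.projectPoints(np.array(P,float).reshape(-1,1,3),np.array(d['rvec'],float),np.array(d['tvec'],float),np.array(d['intrinsics'],float),np.array(d['D'],float))[0].reshape(-1,2)
E
python3 - <<'E'
from h import *
for n in('side','top'):
    d=snap(n,n+'0'); print(n,ray(d,[[320,200]]))
print(ctrl.sense())
E
```

```text
pics
side (array([ 169.53608538, -841.29051925,  727.65162142]), array([[ 0.35194429,  0.75538477, -0.55303336]]))
top (array([ 496.71359604,   38.87399884, 1134.15034657]), array([[ 7.58879471e-02, -6.31872299e-04, -9.97218649e-01]]))
{'time_s': 0.1, 'joints': array([ 9.82575579e-01,  3.13378422e-01,  1.49834278e+00,  2.61102343e-05,
        1.33099382e+00, -2.23395323e-01]), 'dq': array([ 1.15982876e-03, -8.30219333e-04, -2.11070874e-03,  1.95649508e-04,
       -4.93241081e-06,  9.43534162e-04]), 'tau': array([ 3.33651435e-03, -4.12902474e+01, -2.60138583e+01, -1.17395020e-04,
        3.05458532e-03,  3.41496730e-05]), 'eef_pos': array([187.19023317, 490.25857991, 230.80719685]), 'ee_rot': array([-2.33183146e-04,  1.81405809e-01,  9.83408164e-01, -5.10599891e-04]), 'force': array([1.1094839 , 0.42448105, 0.94674364]), 'wrist_torque': array([-0.00162995, -0.00670455,  0.05899289]), 'grip_force': 0.0, 'grip_width': 0.9964294821543221}
```

View pics/top0.png

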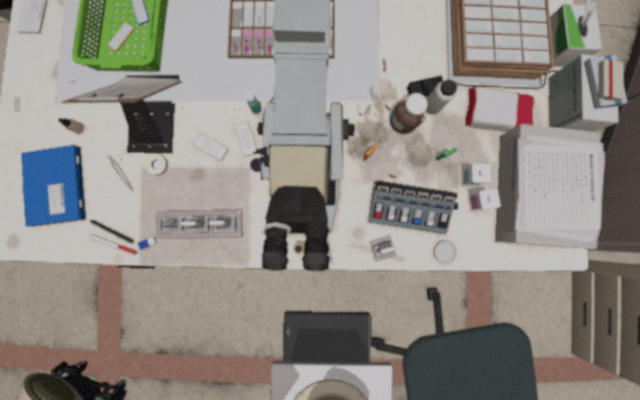

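View pics/side0.png

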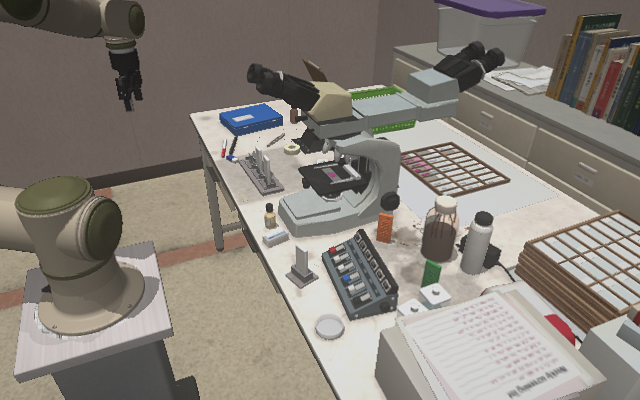

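Top view: rack at about (199,223), stand at (383,248), microscope between them at (300,190). Side view: stand with white mailer at (302,265), rack at (262,175). The lookalikes are orange at (385,228) and green at (431,273) in side view. The white panel at (302,262) is the only upright one in a single grey stand. I'll confirm it in an enlarged crop.

```bash
python3 - <<'E'
from h import *
t=load('top0')['image'];s=load('side0')['image']
def c(im,u,v,w,h): return cv2.resize(im[v:v+h,u:u+w],(400,300),interpolation=cv2.INTER_CUBIC)
a=np.vstack([np.hstack([c(t,150,186,100,75),c(t,350,218,68,51)]),np.hstack([c(s,222,135,80,60),c(s,270,235,72,54)])])
cv2.imwrite('pics/crop0.png',a[:,:,::-1])
for n in('top0','side0'): print(load(n)['intrinsics'],load(n)['D'])
d=load('top0')
print(onz(d,[[157,212],[242,211],[242,237],[157,238]],12).round(), onz(d,[[383,248]],26).round())
E
```

```text
[[428.34904286   0.         313.88058531]
 [  0.         428.34904286 199.75966816]
 [  0.           0.           1.        ]] [-0.10022317  0.          0.          0.          0.        ]
[[441.21055511   0.         313.43248094]
 [  0.         441.21055511 204.30603933]
 [  0.           0.           1.        ]] [-0.03672033  0.          0.          0.          0.        ]
[[544. 473.  12.]
 [550. 243.  12.]
 [482. 242.  12.]
 [475. 470.  12.]] [[ 459. -126.   26.]]
```

View pics/crop0.png

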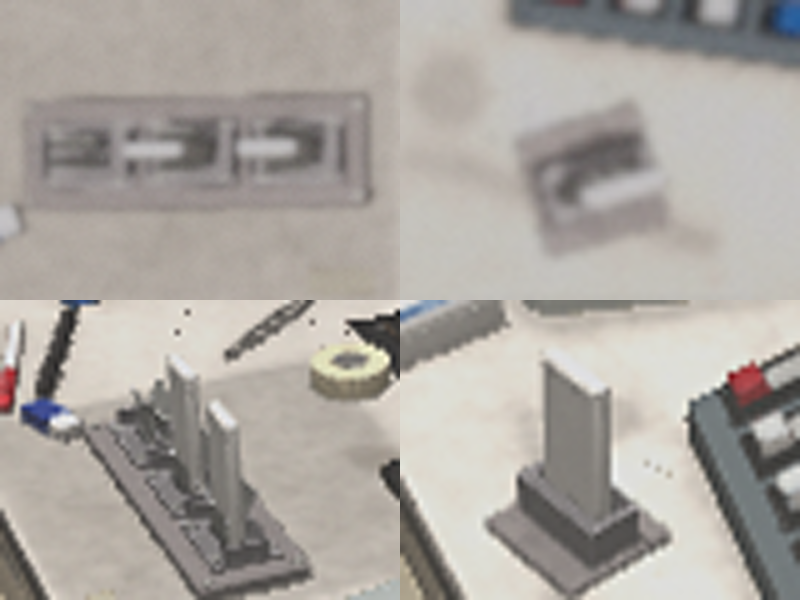

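The crop shows the white mailer in the single stand (top about (381–391, 249–252) in the top view). The rack's empty slot is the leftmost, at top-view pixel (169,224), with bare clips. The other two slots hold white mailers at (188,223) and (216,223). Next I'll measure them.

```bash
cat > meas.py <<'E'
from h import *
def white(d,u,v,w,h,k=8,frac=.6):
    g=cv2.cvtColor(d['image'],cv2.COLOR_RGB2GRAY)[v:v+h,u:u+w]
    G=cv2.resize(g,None,fx=k,fy=k,interpolation=cv2.INTER_CUBIC)
    lo,hi=np.percentile(g,30),g.max(); m=(G>lo+frac*(hi-lo)).astype(np.uint8)
    cs=cv2.findContours(m,cv2.RETR_EXTERNAL,cv2.CHAIN_APPROX_NONE)[0]
    r=cv2.minAreaRect(max(cs,key=cv2.contourArea)); b=cv2.boxPoints(r)
    f=lambda p:(np.array(p)+.5)/k-.5+[u,v]
    return f(r[0]),f(b)
def info(d,name,box,z,**kw):
    c,b=white(d,*box,**kw); P=onz(d,b,z)[:,:2]; e=P[1:3]-P[0:2]; L=np.linalg.norm(e,axis=1); a=e[L.argmax()]
    C=onz(d,[c],z)[0]; print(name,c.round(1),C.round(1),'size',L.round(1),'long dir deg',np.degrees(np.arctan2(a[1],a[0])).round(1)%180); return C
E
python3 - <<'E'
from meas import *
d=load('top0')
info(d,'m1',(178,216,22,15),102); info(d,'m2',(207,216,22,15),102)
for f in(.5,.6,.7): info(d,'stand',(376,244,22,12),92,frac=f)
k=lambda p,u,v,s:(np.array(p,float)+.5)/s-.5+[u,v]
P=onz(d,k([(27,103),(369,95),(371,203),(25,209)],150,186,4),12); print(P.round(1),P.mean(0))
print('slot px',onz(d,k([(78,152)],150,186,4),45).round(1))
S=onz(d,k([(517,135-0),(635,100),(668,222),(550,255)],350-400/5.882,218,5.882),5);print(S.round(1),S.mean(0))
# side view top edge of mailer in stand: crop pts
s=load('side0'); q=onz(s,k([(543,352-300),(608,390-300),(590,385-300),(563,352-300)],270-400/5.556,235,5.556),92);print('side top corners',q.round(1))
q=onz(s,k([(168,357-300),(200,370-300),(208,403-300),(238,420-300)],222,135,5),102);print('rack side tops',q.round(1))
E
```

```text
m1 [187.2 223. ] [514.8 361.  102. ] size [ 8.2 35.2] long dir deg 90.9
m2 [216.1 222.4] [517.4 289.6 102. ] size [34.2 10.9] long dir deg 90.9
stand [389.2 249.5] [ 457.8 -131.1   92. ] size [40.2 28.7] long dir deg 90.6
stand [389.2 249.5] [ 457.8 -131.2   92. ] size [39.9 28.7] long dir deg 90.6
stand [389.4 249.5] [ 457.8 -131.5   92. ] size [39.3 28.7] long dir deg 90.6
[[546.  474.7  12. ]
 [554.7 243.7  12. ]
 [483.7 240.6  12. ]
 [475.4 473.4  12. ]] [514.94440991 358.09787703  12.        ]
slot px [[513.4 426.6  45. ]]
[[ 477.5  -93.2    5. ]
 [ 493.7 -146.     5. ]
 [ 439.5 -161.1    5. ]
 [ 424.3 -108.3    5. ]] [ 458.76105375 -127.15808457    5.        ]
side top corners [[ 448.  -114.8   92. ]
 [ 463.  -147.3   92. ]
 [ 457.5 -141.6   92. ]
 [ 455.5 -118.    92. ]]
rack side tops [[508.2 373.2 102. ]
 [521.  348.1 102. ]
 [511.7 304.4 102. ]
 [521.3 276.7 102. ]]
```

```bash
python3 -m inch '0 0 0 0 0 1.15;0 0 0 0 0 1.15;0 0 0 0 0 1.15;0 0 0 0 0 1.15;0 0 0 0 0 1.15;0 0 0 0 0 1.15;0 0 0 0 0 1.15;0 0 0 0 0 1.15;0 0 0 0 0 1.15;0 0 0 0 0 1.15' 1 40
cat > go.py <<'E'
import sys,numpy as np
from h import ctrl
from scipy.spatial.transform import Rotation as Ro
s=ctrl.sense();w,x,y,z=s['ee_rot'];R=Ro.from_quat([x,y,z,w]).as_matrix()
print('t',round(s['time_s'],2),'pos',s['eef_pos'].round(1),'theta',np.degrees(np.arctan2(R[1,1],R[0,1])).round(2),'zaxis',R[:,2].round(3),'q',s['joints'].round(2),'F',s['force'].round(1),'grip',round(s['grip_width'],3),round(s['grip_force'],1))
if len(sys.argv)>3:print('tool shift',(R.T@(np.array(sys.argv[1:4],float)-s['eef_pos'])).round(1))
if len(sys.argv)>4:
    T=np.radians(float(sys.argv[4]));Rt=np.array([[-np.sin(T),np.cos(T),0],[np.cos(T),np.sin(T),0],[0,0,-1]]).T
    print('tool turn units',(np.degrees(Ro.from_matrix(R.T@Rt).as_rotvec())/6).round(2))
E
python3 go.py 200 300 231 0
python3 - <<'E'
from h import *
t=load('top0');s=load('side0')
def tri(a,b):
    c1,r1=ray(t,[a]);c2,r2=ray(s,[b]);r1=r1[0];r2=r2[0]
    k=np.linalg.lstsq(np.c_[r1,-r2],c2-c1,rcond=None)[0];p,q=c1+k[0]*r1,c2+k[1]*r2;return ((p+q)/2).round(),np.linalg.norm(p-q).round(1)
print('eyepiece L',tri((274,257),(255,73)), tri((316,260),(285,97)))
E
```

```text
time_s: 0.93
eef_pos: [187.2, 490.3, 230.9]
ee_rot: [0.0, 0.709, 0.706, -0.0]
force: [0.6, 0.5, 0.1]
grip_width: 1.001
grip_force: 0.0
t 0.93 pos [187.2 490.3 230.9] theta -0.24 zaxis [-0.    -0.001 -1.   ] q [0.98 0.31 1.5  0.   1.33 0.99] F [0.6 0.5 0.1] grip 1.001 0.0
tool shift [-1.903e+02  1.360e+01  1.000e-01]
tool turn units [-0.    0.01 -0.04]
eyepiece L (array([452., 115., 415.]), np.float64(6.3)) (array([468.,  37., 384.]), np.float64(41.1))
```

```bash
python3 -m inch '-15 3 0 0 0 0;-30 6 0 0 0 0;-33 7 0 0 0 0;-33 7 0 0 0 0;-33 7 0 0 0 0;-33 7 0 0 0 0;-33 7 0 0 0 0;-33 7 0 0 0 0;-30 7 0 0 0 0;-27 6 0 0 0 0' | sed -n 1,3p
python3 -m inch '-29 7 0 0 0 0;-29 7 0 0 0 0;-29 7 0 0 0 0;-29 6 0 0 0 0;-29 6 0 0 0 0;-29 5 0 0 0 0;-29 4 0 0 0 0;-29 3 0 0 0 0;-29 3 0 0 0 0;-15 2 0 0 0 0'| sed -n 1,3p
python3 go.py 457 -128 150 16.3
```

```text
time_s: 1.77
eef_pos: [251.6, 189.0, 231.1]
ee_rot: [0.0, 0.707, 0.708, -0.0]
time_s: 2.6
eef_pos: [302.2, -87.8, 231.2]
ee_rot: [0.0, 0.707, 0.707, -0.0]
t 2.6 pos [302.2 -87.8 231.2] theta -0.03 zaxis [-0. -0. -1.] q [-0.66 -0.18  2.03 -0.    1.29 -0.66] F [ 0.4 -0.   0.9] grip 1.002 0.0
tool shift [-40.1 154.8  81.2]
tool turn units [-0.    0.   -2.72]
```

```bash
python3 -m inch '-5 20 5 0 0 0;-7 27 12 0 0 0;-7 27 17 0 0 0;-7 27 17 0 0 0;-7 27 15 0 0 0;-7 27 15 0 0 0;0 0 10 0 0 -.7;0 0 10 0 0 -.7;0 0 0 0 0 -.7;0 0 0 0 0 -.62'| sed -n 1,3p
python3 go.py 457 -128 50 16.3
python3 - <<'E'
from h import *
t=snap('top','top1');s=snap('side','side1')
for z in (6,92): print(z,proj(s,[457,-128,z]).round(),proj(t,[457,-128,z]).round())
c=lambda im,u,v,w,h: cv2.resize(im[v:v+h,u:u+w],(400,400),interpolation=cv2.INTER_CUBIC)
cv2.imwrite('pics/c1.png',np.hstack([c(t['image'],340,190,100,100),c(s['image'],250,190,100,100)])[:,:,::-1])
E
```

```text
time_s: 3.43
eef_pos: [457.0, -124.8, 129.3]
ee_rot: [-0.001, 0.597, 0.802, -0.0]
t 3.43 pos [ 457.  -124.8  129.3] theta 16.63 zaxis [-0.002  0.001 -1.   ] q [-0.51  0.32  1.78 -0.    1.05 -0.8 ] F [-0.5 -0.6  0.7] grip 1.0 0.0
tool shift [-3.2 -0.8 79.3]
tool turn units [-0.02 -0.02  0.06]
6 [[302. 275.]] [[383. 249.]]
92 [[301. 246.]] [[388. 250.]]
```

View pics/c1.png

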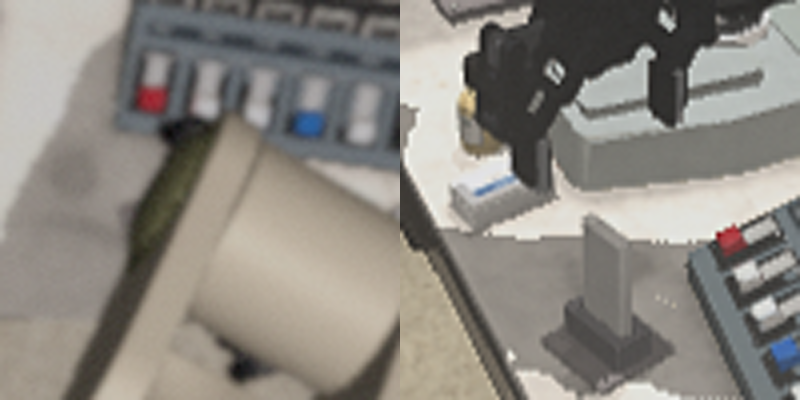

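The gripper straddles the mailer: side crop shows its top at (302,248) px against a predicted (301,246). Descending to grip.

```bash
python3 -m inch '-1.5 -.4 5 -.01 -.01 .03;-1.5 -.4 10 0 0 .03;0 0 12 0 0 0;0 0 12 0 0 0;0 0 12 0 0 0;0 0 11 0 0 0;0 0 9 0 0 0;0 0 5 0 0 0;0 0 3 0 0 0;0 0 0 0 0 0' 1 70
python3 -m inch '0 0 0 0 0 0;0 0 0 0 0 0;0 0 0 0 0 0;0 0 0 0 0 0;0 0 0 0 0 0;0 0 0 0 0 0;0 0 0 0 0 0;0 0 0 0 0 0;0 0 0 0 0 0;0 0 0 0 0 0' 0 70
python3 go.py 457 -128 50 16.3
```

```text
time_s: 4.37
eef_pos: [457.3, -128.2, 50.8]
ee_rot: [0.0, 0.602, 0.799, 0.0]
force: [-0.7, -0.3, -0.3]
grip_width: 0.997
grip_force: 0.0
time_s: 5.2
eef_pos: [457.6, -128.3, 51.5]
ee_rot: [0.001, 0.601, 0.799, 0.0]
force: [-1.3, 0.1, 5.6]
grip_width: 0.092
grip_force: 68.4
t 5.2 pos [ 457.6 -128.3   51.5] theta 16.07 zaxis [ 0.001 -0.001 -1.   ] q [-0.52  0.44  1.85 -0.    0.85 -0.8 ] F [-1.3  0.1  5.6] grip 0.092 68.4
tool shift [ 0.4 -0.5  1.5]
tool turn units [ 0.01  0.01 -0.04]
```

```bash
python3 -m inch '0 0 -4 0 0 0;0 0 -10 0 0 0;0 0 -18 0 0 0;0 0 -22 0 0 0;0 0 -22 0 0 0;0 0 -22 0 0 0;0 0 -22 0 0 0;0 0 -20 0 0 0;0 0 -14 0 0 0;0 0 -6 0 0 0'
python3 go.py 300 -100 212 2.1
python3 - <<'E'
from h import *
s=snap('side','side2')
c=lambda im,u,v,w,h: cv2.resize(im[v:v+h,u:u+w],(500,500),interpolation=cv2.INTER_CUBIC)
cv2.imwrite('pics/c2.png',c(s['image'],250,150,100,100)[:,:,::-1])
E
```

```text
time_s: 6.03
eef_pos: [457.9, -128.3, 213.9]
ee_rot: [0.003, 0.601, 0.799, 0.0]
force: [0.9, -0.9, 0.7]
grip_width: 0.093
grip_force: 68.1
t 6.03 pos [ 457.9 -128.3  213.9] theta 16.06 zaxis [ 0.005 -0.003 -1.   ] q [-0.52  0.22  1.67  0.    1.25 -0.8 ] F [ 0.9 -0.9  0.7] grip 0.093 68.1
tool shift [  70.9 -143.9    1.1]
tool turn units [0.04 0.03 2.33]
```

View pics/c2.png

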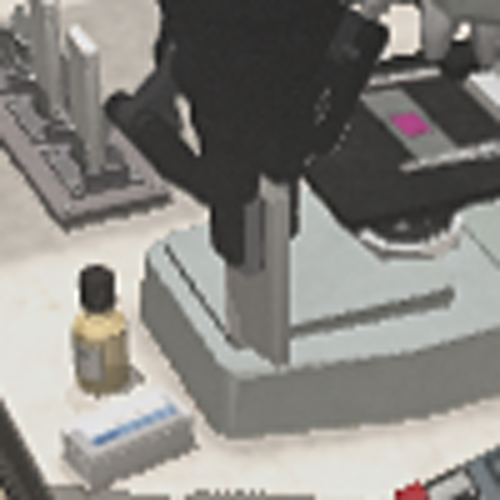

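Side crop: the mailer hangs upright in the fingers, with its foot at about (302,221) px. Next: retreat, cross to the left, then look.

```bash
python3 -m inch '5 -12 -2 0 0 0;11 -23 -4 0 0 0;13 -27 -4 0 0 0;13 -27 -4 0 0 0;13 -27 -4 0 0 0;11 -22 0 0 0 0;5 -6 0 0 0 .58;0 0 0 0 0 .58;0 0 0 0 0 .58;0 0 0 0 0 .58' - 70 | sed -n 1,3p
python3 go.py 302 100 230 2.1; python3 go.py 250 200 230 | tail -1
```

```text
time_s: 6.92
eef_pos: [298.9, -99.5, 228.6]
ee_rot: [0.0, 0.695, 0.719, 0.0]
t 6.92 pos [298.9 -99.5 228.6] theta 1.95 zaxis [ 0.001 -0.    -1.   ] q [-0.7  -0.18  2.03  0.    1.28 -0.73] F [ 0.3  0.1 -0.9] grip 0.093 68.3
tool shift [199.3   9.9  -1.4]
tool turn units [ 0.01  0.   -0.03]
tool shift [301.  -38.7  -1.5]
```

```bash
python3 -m inch '15 1 0 0 0 0;28 1 0 0 0 0;32 0 0 0 0 0;32 -2 0 0 0 0;32 -4 0 0 0 0;32 -5 0 0 0 0;32 -7 0 0 0 0;32 -7 0 0 0 0;32 -7 0 0 0 0;32 -7 0 0 0 0' - 70 | sed -n 1,3p
python3 -m inch '32 0 0 0 0 0;32 5 0 0 0 0;32 15 0 0 0 0;32 25 0 0 0 0;32 28 0 0 0 0;26 30 0 0 0 0;20 30 0 0 0 0;12 30 0 0 0 0;6 30 0 0 0 0;0 20 0 0 0 0' - 70 | sed -n 1,3p
python3 go.py 512.5 429 150 2.1
```

```text
time_s: 7.75
eef_pos: [249.9, 199.1, 228.3]
ee_rot: [0.001, 0.694, 0.72, -0.0]
time_s: 8.58
eef_pos: [456.8, 429.5, 227.0]
ee_rot: [0.0, 0.694, 0.72, -0.001]
t 8.58 pos [456.8 429.5 227. ] theta 2.16 zaxis [-0.    -0.002 -1.   ] q [ 0.57  0.55  1.16 -0.    1.43  0.53] F [-0.  -0.7 -0.5] grip 0.099 68.3
tool shift [-2.5 55.7 76.9]
tool turn units [-0.    0.02  0.01]
```

```bash
python3 -m inch '-.5 5 5 0 0 0;-.5 10 10 0 0 0;-.5 12 14 0 0 0;-.5 12 16 0 0 0;-.5 10 16 0 0 0;0 5 14 0 0 0;0 1.7 14 0 0 0;0 0 10 0 0 0;0 0 6 0 0 0;0 0 2 0 0 0' - 70 | sed -n 1,3p
python3 go.py 512.5 429 60 2.1
python3 - <<'E'
from h import *
s=snap('side','side3');t=snap('top','top3')
p=ctrl.sense()['eef_pos'];print('pred foot/slot floor/lips px',proj(s,[[p[0],p[1],p[2]-45.5],[512.5,429,16],[512.5,429,51]]).round(1))
c=lambda im,u,v,w,h: cv2.resize(im[v:v+h,u:u+w],(600,600),interpolation=cv2.INTER_CUBIC)
cv2.imwrite('pics/c3.png',c(s['image'],215,115,75,75)[:,:,::-1])
E
```

```text
time_s: 9.42
eef_pos: [510.2, 428.2, 120.8]
ee_rot: [0.0, 0.694, 0.72, -0.001]
t 9.42 pos [510.2 428.2 120.8] theta 2.16 zaxis [-0.    -0.002 -1.   ] q [ 0.52  0.72  1.16 -0.    1.27  0.49] F [ 0.8 -0.5 -0.6] grip 0.099 68.4
tool shift [ 0.8  2.4 60.8]
tool turn units [-0.    0.02  0.01]
pred foot/slot floor/lips px [[251.4 145.8]
 [253.2 162. ]
 [252.4 152.7]]
```

View pics/c3.png

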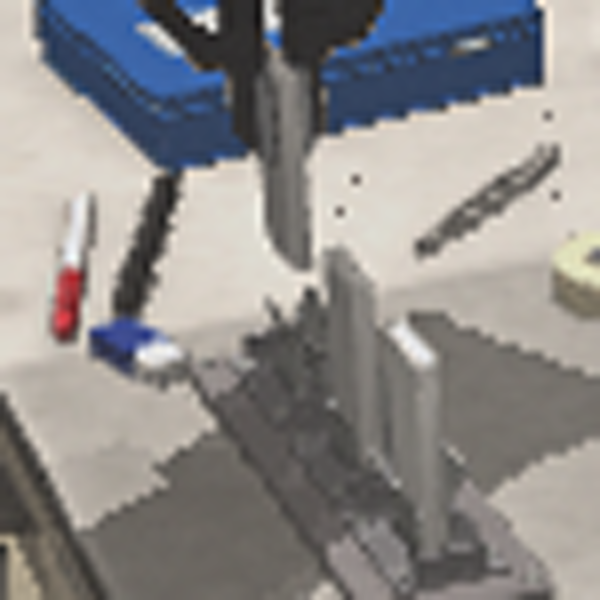

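Side crop: mailer foot at (251.2,147) px as predicted, two bare leaves around (251.5,152) below it. It is aligned within 1–2 mm, so I'm lowering into the lips.

```bash
python3 -m inch '.4 .8 2 0 .02 0;.4 .7 4 0 0 0;0 0 5 0 0 0;0 0 5 0 0 0;0 0 5 0 0 0;0 0 5 0 0 0;0 0 3 0 0 0;0 0 2 0 0 0;0 0 1 0 0 0;0 0 0 0 0 0' - 90
python3 go.py 511.7 429 60 2.1
```

```text
time_s: 10.35
eef_pos: [512.5, 429.2, 89.8]
ee_rot: [-0.0, 0.694, 0.72, 0.001]
force: [0.3, 0.2, -1.1]
grip_width: 0.092
grip_force: 89.5
t 10.35 pos [512.5 429.2  89.8] theta 2.14 zaxis [ 0.001  0.001 -1.   ] q [0.52 0.75 1.18 0.   1.21 0.48] F [ 0.3  0.2 -1.1] grip 0.092 89.5
tool shift [-0.2 -0.8 29.8]
tool turn units [ 0.01 -0.01  0.01]
```

```bash
python3 -m inch '0 0 2 0 0 0;0 0 3 0 0 0;0 0 3 0 0 0;0 0 3 0 0 0;0 0 3 0 0 0;0 0 2 0 0 0;0 0 2 0 0 0;0 0 1 0 0 0;0 0 1 0 0 0;0 0 0 0 0 0' - 90
python3 go.py 511.7 429 61 2.1
```

```text
time_s: 11.18
eef_pos: [512.4, 429.2, 69.6]
ee_rot: [-0.0, 0.694, 0.72, 0.001]
force: [-1.2, 0.5, 0.8]
grip_width: 0.09
grip_force: 90.3
t 11.18 pos [512.4 429.2  69.6] theta 2.14 zaxis [ 0.001  0.001 -1.   ] q [0.52 0.77 1.2  0.   1.17 0.48] F [-1.2  0.5  0.8] grip 0.09 90.3
tool shift [-0.2 -0.7  8.6]
tool turn units [ 0.01 -0.01  0.01]
```

```bash
python3 - <<'E'
from h import *
s=snap('side','side4')
p=ctrl.sense()['eef_pos'];print('pred foot/top px',proj(s,[[p[0],p[1],p[2]-45.5],[p[0],p[1],p[2]+40.5],[512.5,429,51]]).round(1))
c=lambda im,u,v,w,h: cv2.resize(im[v:v+h,u:u+w],(600,600),interpolation=cv2.INTER_CUBIC)
cv2.imwrite('pics/c4.png',c(s['image'],225,125,50,50)[:,:,::-1])
E
```

```text
pred foot/top px [[252.9 159.8]
 [251.  136.3]
 [252.4 152.7]]
```

View pics/c4.png

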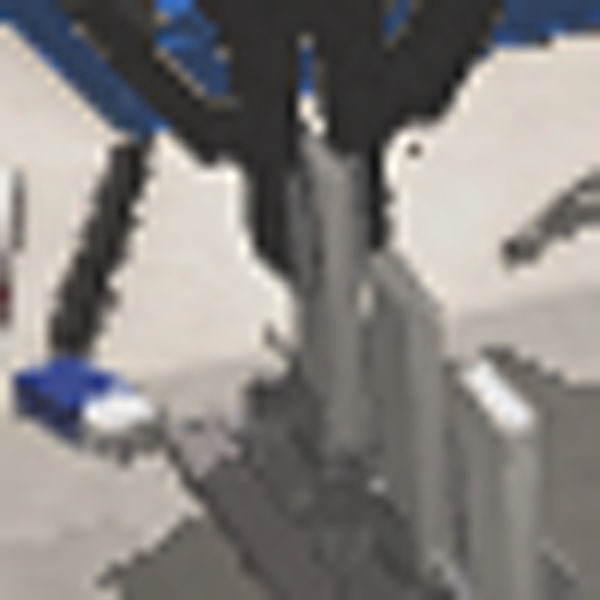

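The mailer stands between the leaves, with its foot around (253,161) px, in line with its neighbours. I'll keep pushing slowly and watch the force.

```bash
python3 -m inch '0 0 1 0 0 0;0 0 1 0 0 0;0 0 1 0 0 0;0 0 1 0 0 0;0 0 1 0 0 0;0 0 1 0 0 0;0 0 1 0 0 0;0 0 .5 0 0 0;0 0 .5 0 0 0;0 0 0 0 0 0' - 90
python3 -m inch '0 0 .5 0 0 0;0 0 .5 0 0 0;0 0 .5 0 0 0;0 0 0 0 0 0;0 0 0 0 0 0;0 0 0 0 0 0;0 0 0 0 0 0;0 0 0 0 0 0;0 0 0 0 0 0;0 0 0 0 0 0' - 90
```

```text
time_s: 12.07
eef_pos: [512.4, 429.3, 61.8]
ee_rot: [-0.0, 0.694, 0.72, 0.001]
force: [-3.9, 0.4, 2.1]
grip_width: 0.09
grip_force: 90.5
time_s: 12.9
eef_pos: [512.6, 429.3, 61.6]
ee_rot: [0.0, 0.694, 0.72, 0.001]
force: [-6.5, -2.1, 11.3]
grip_width: 0.095
grip_force: 91.7
```

```bash
python3 -m inch '0 -.5 .5 0 0 0;0 -.3 .5 0 0 0;0 0 .5 0 0 0;0 0 0 0 0 0;0 0 0 0 0 0;0 0 0 0 0 0;0 0 0 0 0 0;0 0 0 0 0 0;0 0 0 0 0 0;0 0 0 0 0 0' - 90
```

```text
time_s: 13.73
eef_pos: [512.5, 429.4, 61.5]
ee_rot: [0.001, 0.694, 0.72, 0.002]
force: [-6.2, -3.3, 18.0]
grip_width: 0.093
grip_force: 92.8
```

Firm stop at TCP 61.5, exactly the predicted floor contact. Easing the side load, then releasing.

```bash
python3 -m inch '0 -.5 0 0 0 0;0 -.5 -.5 0 0 0;0 0 -.5 0 0 0;0 0 0 0 0 0;0 0 0 0 0 0;0 0 0 0 0 0;0 0 0 0 0 0;0 0 0 0 0 0;0 0 0 0 0 0;0 0 0 0 0 0' - 20
python3 -m inch '0 0 0 0 0 0;0 0 0 0 0 0;0 0 0 0 0 0;0 0 0 0 0 0;0 0 0 0 0 0;0 0 0 0 0 0;0 0 0 0 0 0;0 0 0 0 0 0;0 0 0 0 0 0;0 0 0 0 0 0' .5
python3 -m inch '0 0 -4 0 0 0;0 0 -10 0 0 0;0 0 -18 0 0 0;0 0 -22 0 0 0;0 0 -22 0 0 0;0 0 -22 0 0 0;0 0 -22 0 0 0;0 0 -20 0 0 0;0 -20 -14 0 0 0;0 -25 -6 0 0 0'
python3 -m inch '0 -35 0 0 0 0;0 -35 0 0 0 0;0 -35 0 0 0 0;0 -35 0 0 0 0;0 -25 0 0 0 0;0 -20 0 0 0 0;0 0 0 0 0 0;0 0 0 0 0 0;0 0 0 0 0 0;0 0 0 0 0 0'
python3 - <<'E'
from meas import *
s=snap('side','side5');t=snap('top','top5')
try:
  info(t,'new',(158,216,22,15),102); info(t,'m1',(178,216,22,15),102); info(t,'m2',(207,216,22,15),102)
except Exception as e: print(e)
c=lambda im,u,v,w,h: cv2.resize(im[v:v+h,u:u+w],(400,400),interpolation=cv2.INTER_CUBIC)
cv2.imwrite('pics/c5.png',np.hstack([c(s['image'],225,125,65,65),c(t['image'],150,176,90,90)])[:,:,::-1])
E
```

```text
time_s: 14.57
eef_pos: [512.2, 429.3, 61.6]
ee_rot: [0.001, 0.694, 0.72, 0.003]
force: [-1.3, -0.2, 10.6]
grip_width: 0.09
grip_force: 91.2
time_s: 15.4
eef_pos: [510.8, 429.2, 60.0]
ee_rot: [-0.0, 0.694, 0.72, 0.001]
force: [-0.0, 0.4, -0.0]
grip_width: 0.501
grip_force: 0.0
time_s: 16.23
eef_pos: [466.5, 427.2, 222.9]
ee_rot: [0.001, 0.694, 0.72, 0.003]
force: [0.4, 0.7, 0.5]
grip_width: 0.499
grip_force: 0.0
time_s: 17.07
eef_pos: [281.7, 420.4, 219.9]
ee_rot: [0.0, 0.694, 0.72, 0.001]
force: [0.7, 0.3, -0.1]
grip_width: 0.503
grip_force: 0.0
new [162.2 223.2] [513.3 423.9 102. ] size [23.4 12.8] long dir deg 91.0
m1 [187.4 223. ] [514.9 360.7 102. ] size [35.8  8.8] long dir deg 90.9
m2 [216.1 222.3] [517.6 289.6 102. ] size [34.2 10.9] long dir deg 94.4
```

View pics/c5.png

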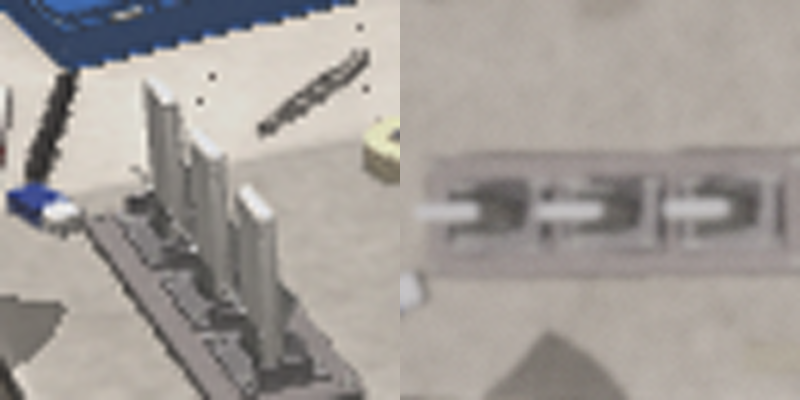

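The final crops show three white mailers in one straight row. The side-view tops lie at crop (160,90), (210,145) and (257,203), evenly spaced and equally high. The new one is upright and square, and the arm is clear.

```bash
python3 -c "
from rig import ctrl
print(ctrl.finish_job())"
```

```text
the job is handed in; nothing more can be done
None
```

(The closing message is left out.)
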